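# Find the centrifuge sleeve with the ballast plug left inside

### The job

One of the two capped centrifuge sleeves in the white rack still has a steel ballast plug inside; they look alike, but that one is clearly heavier. Lift each in turn a few centimetres clear of the rack to feel its weight, one at a time, always putting the lighter one back upright in its own pocket, and then hold the heavier one still and upright with its bottom about 10 cm above the middle of the steel tray, ready for a colleague to take: finish while still holding it. Leave the other things on the bench where they are.

Things in the scene. Friction and masses are not known exactly. Their poses are not given: they have to be found in the camera images.
- sleeve_k: one of two look-alike closed centrifuge sleeves: upright cylinder 34 mm in diameter, 112 mm tall, lower 72 mm aluminium, upper 40 mm dark grey cap (grip here, from above). Origin at the centre of its underside, z up its axis. Starts in a rack pocket, underside 15 mm above the table. By chance one hides a steel plug, the other a plastic one: 0.11 to 0.42 kg in all, at least 0.16 kg apart.
- sleeve_m: one of two look-alike closed centrifuge sleeves: upright cylinder 34 mm in diameter, 112 mm tall, lower 72 mm aluminium, upper 40 mm dark grey cap (grip here, from above). Origin at the centre of its underside, z up its axis. Starts in a rack pocket, underside 15 mm above the table. By chance one hides a steel plug, the other a plastic one: 0.11 to 0.42 kg in all, at least 0.16 kg apart.
- rack: white foam rack, fixed: 90 mm (x) by 250 mm (y) by 45 mm high, origin at the centre of its underside on the table, turned up to 0.45 rad. Two round pockets 41 mm in diameter, 30 mm deep (floor 15 mm above the table, mouths chamfered) 70 mm either side of the origin along its y axis; one sleeve stands in each.
- tray: shallow open stainless steel tray, fixed to the bench: 140 mm (x) by 120 mm (y) by 18 mm high, walls 3 mm, empty, origin at the centre of its underside on the table. The heavier sleeve is held above its middle.
- sharps_bin: bystander: yellow plastic sharps container with a cream lid and a red flap, 145 by 185 by 125 mm high, loose; origin at the centre of its underside. Do not disturb.
- reagent_bottle: bystander: white bottle with a blue cap, 54 mm in diameter and 120 mm tall, loose; origin at the centre of its underside. Do not disturb.
- cassettes: bystander: small stack of white test cassettes, 22 by 72 by 25 mm high, loose; origin at the centre of its underside. Do not disturb.

How it is judged:
By the outcome, as a careful person would: the job done as asked, in the order asked, and still so for the second after the job is handed in, while the arm keeps its last pose, push and grip.
It also fails if it takes over 64 s, if anything falls off the work surface, if the arm or the gripper's body presses on something with over 40 N, if the wrist force passes 120 N, or if a joint passes its speed limit or range.

### The arm

A 6-joint arm with a two-finger parallel gripper is mounted at the origin on the work surface. World frame = base frame: x ahead of the robot, y to its left, z up, the work surface at z = 0. Lengths are in m, angles in rad, forces in N, time in s.
With the tool pointing down it reaches from about 0.3 to 0.95 m from the base axis. Payload 3.1 kg.
Tool frame: the origin (TCP) lies on the centre line of the jaws, within the pads' length; the fingertips stand 25 mm ahead of it and the grasp point (between the pads) lies 6 mm ahead of it; z points along the fingers, y is the line along which they close (so a half turn about z gives the same grasp; the last joint's range is limited). The gripper opens to 85 mm and grips with 20 to 120 N. Pads are 22 mm wide; open, the fingers measure 114 mm over their backs; the gripper's body (76 mm by 85 mm) begins 54 mm behind the grasp point. The pads swing forward as they close: fully open they stand 13 mm farther back than shut.
Start: joints at [-1.279, 0.308, 1.634, -0, 1.2, -0.07], TCP at [0.221, -0.585, 0.256] pointing down, gripper open.
Joint ranges: [-3.06, 3.06], [-0.79, 1.96], [0.05, 2.63], [-1.19, 4.34], [0.05, 2.64], [-2.94, 2.94]. Speed limits (rad/s): [2.79, 2.79, 3.14, 3.14, 3.14, 3.14].

### API

Orientations are given as a 3x3 rotation matrix whose columns are the frame's x, y, z axes.
In Python, from station import arm, viewer, finish_job gives the robot as it stands (arm), with the cameras (viewer) and the job as plain functions.
- The arm moves only by the shell command python3 jog.py FILE [FORCE], which reads ROWS from the file FILE. ROWS is a JSON list of rows, 1 to 5 of them, each of 5 numbers: the finger opening in m, then dx, dy, dz in m, then a turn about the tool's z in rad; each row shifts and turns the commanded pose from where the row before left it, along the tool's axes as they then stand; what a row does not reach is not made up. A row lasts 1/10 s, in which the tool goes at most 0.05 m and 0.15 rad, less where a joint would pass 70% of its speed; a pose out of reach is approached as far as the arm can. The fingers move at their own pace and stop on an object; FORCE is the grip in N (left out, the last holds). Time passes only in rows, so rows that do not move let the fingers close. It prints the time, the measured TCP pose, the force, the opening and the grip force at its end. Input that does not fit is refused with a message, and nothing moves.
- arm.get_obs(): the state, without advancing time (a new reading comes with each control period).
- viewer.read_camera(name): name is "scene" or "top"; returns the picture (480x640x3 uint8, blue, green, red); there is no depth.
- viewer.camera_info(name): a dict with "fx", "fy", "cx", "cy" (pixels), "k1" (the pictures are not rectified: a ray, as slopes to the right and down, at radius r is drawn at 1 + k1 r^2 times it, then the intrinsics apply), "T" (4x4, takes a point from camera to world coordinates). Camera axes: x right, y down, z forward; pixel columns grow to the right and rows downward; lengths in m; the calibration is good to about 2 mm. A picture is of the moment at which its call begins. camera_info takes no time and is no camera call.
- finish_job(): hands the job in; it is judged then, once.
The state is a dict: "time": time; "q": joint angles; "joint_velocities": joint speeds; "joint_efforts": joint torques, N m; "tcp_pos": TCP position; "orientation": TCP orientation; "ft_force": force on the tool from outside, world axes, zero at the start; "ft_torque": the same for the moment, N m; "opening": finger opening in m; "grasp_force": force on a finger pad.
Only numpy, scipy, OpenCV 4.12 (cv2) and the standard library are available. Lean on these libraries where they do the work, as an engineer would, in place of code of your own. Each camera call takes 0.05 s, during which the arm holds its last target. There are 200 camera calls.

## Working session

There is one attempt and no reset: what is moved stays moved. The work goes in short steps, Python scripts to look and compute and a shell command to move; the robot and the scene stay as the last step left them, time stands still between calls to the robot, and variables do not carry over. Pictures are saved under pics/ and viewed, at most 10 in all, crops included, and the job is handed in when it is done.

```bash
mkdir -p pics; ls; python3 - <<'E'
from station import arm, viewer, finish_job
import cv2
for n in("scene","top"):
    cv2.imwrite(f"pics/{n}0.png",viewer.read_camera(n)); i=viewer.camera_info(n); print(n,i)
o=arm.get_obs(); print(o)
E
```

```text
jog.py
pics
station.py
scene {'fx': 537.3236694411712, 'fy': 537.3236694411712, 'cx': 323.40679098561833, 'cy': 249.11437299044758, 'k1': 0.024252935422950386, 'T': array([[ 0.50447312,  0.7180385 , -0.47950764,  1.24321173],
       [ 0.86335698, -0.41240013,  0.29075911, -0.37317398],
       [ 0.01102722, -0.56066643, -0.82796833,  1.10626047],
       [ 0.        ,  0.        ,  0.        ,  1.        ]])}
top {'fx': 548.1780672724942, 'fy': 548.1780672724942, 'cx': 324.1860780889447, 'cy': 237.0986104618028, 'k1': -0.11745790208270324, 'T': array([[-0.00735781, -0.98041476,  0.19680643,  0.3663089 ],
       [-0.99995055,  0.00589705, -0.00800735,  0.00751081],
       [ 0.00668995, -0.19685561, -0.98040967,  1.38186043],
       [ 0.        ,  0.        ,  0.        ,  1.        ]])}
{'time': 0.1, 'q': array([-1.27871091e+00,  3.08928450e-01,  1.63508264e+00, -3.71581058e-05,
        1.19968526e+00, -6.96492452e-02]), 'joint_velocities': array([-0.0006498 , -0.00121024, -0.00415605,  0.00045524,  0.00083714,
        0.00085854]), 'joint_efforts': array([-1.59860432e-03, -4.16408193e+01, -2.77643466e+01, -1.80989000e-04,
        3.95786483e-03,  3.83177607e-06]), 'tcp_pos': array([ 0.22097781, -0.58388106,  0.25514416]), 'orientation': array([[ 9.35279593e-01,  3.53909133e-01, -6.38921516e-04],
       [ 3.53909692e-01, -9.35277452e-01,  2.00462526e-03],
       [ 1.11886302e-04, -2.10100562e-03, -9.99997787e-01]]), 'ft_force': array([ 0.11215979, -0.05855554,  0.38846036]), 'ft_torque': array([-0.05043204,  0.01262395, -0.0435199 ]), 'grasp_force': 0.0, 'opening': 0.08515728874085685}
```

View pics/top0.png

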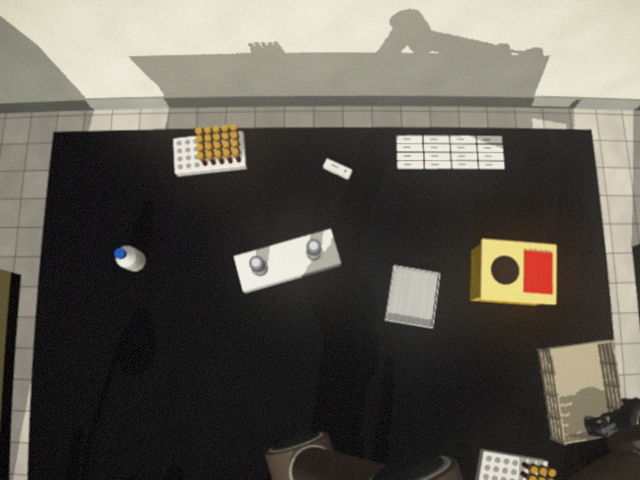

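View pics/scene0.png

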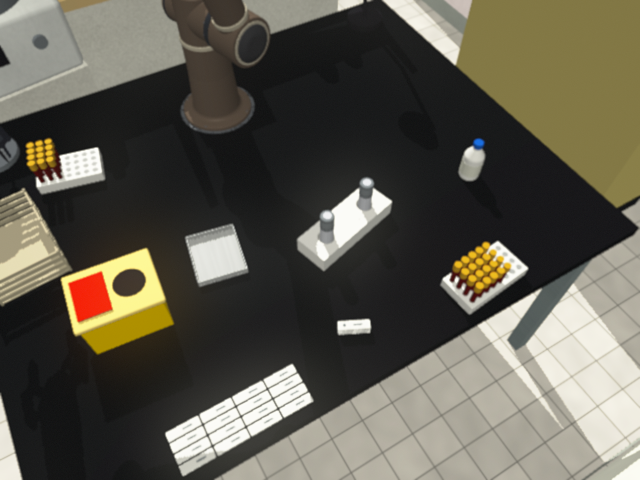

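The top view shows the rack around (287,260) with sleeves at about (258,264) and (314,247), the tray at (413,296), the bin at (513,271), the bottle at (130,258) and the cassettes at (337,168). In the scene view the sleeves are at (327,225) and (366,190), and the tray is at (217,254).

```bash
cat > h.py <<'E'
import numpy as np, cv2
from station import arm, viewer, finish_job
def ray(n,uv):
    i=viewer.camera_info(n); K=np.array([[i['fx'],0,i['cx']],[0,i['fy'],i['cy']],[0,0,1]])
    p=cv2.undistortPoints(np.array(uv,float).reshape(-1,1,2),K,np.array([i['k1'],0,0,0,0]))[:,0]
    d=np.c_[p,np.ones(len(p))]@i['T'][:3,:3].T
    return i['T'][:3,3],d
def plane(n,uv,z):
    o,d=ray(n,uv); return o+d*((z-o[2])/d[:,2])[:,None]
def px(n,P):
    i=viewer.camera_info(n); K=np.array([[i['fx'],0,i['cx']],[0,i['fy'],i['cy']],[0,0,1]])
    Ti=np.linalg.inv(i['T'])
    return cv2.projectPoints(np.array(P,float).reshape(-1,1,3),cv2.Rodrigues(Ti[:3,:3])[0],Ti[:3,3],K,np.array([i['k1'],0,0,0,0]))[0][:,0]
E
python3 - <<'E'
from h import *
t=cv2.imread("pics/top0.png"); s=cv2.imread("pics/scene0.png")
a=cv2.resize(t[220:300,225:445],None,fx=3.6,fy=3.6,interpolation=cv2.INTER_CUBIC)
b=cv2.resize(s[170:290,180:400],None,fx=2.5,fy=2.5,interpolation=cv2.INTER_CUBIC)
c=np.zeros((a.shape[0]+b.shape[0],800,3),np.uint8); c[:a.shape[0],:a.shape[1]]=a; c[a.shape[0]:,:b.shape[1]]=b
cv2.imwrite("pics/crop1.png",c)
g=cv2.cvtColor(t,cv2.COLOR_BGR2GRAY)
for nm,th,(x0,x1,y0,y1) in(("rack",190,(225,350,222,300)),("tray",90,(375,450,255,335)),("cass",150,(315,360,150,185)),("bottle",110,(105,155,238,280))):
    m=np.zeros_like(g); m[y0:y1,x0:x1]=(g[y0:y1,x0:x1]>th)*255
    cs=max(cv2.findContours(m,cv2.RETR_EXTERNAL,cv2.CHAIN_APPROX_NONE)[0],key=cv2.contourArea)
    z={"rack":.045,"tray":.018,"cass":.025,"bottle":0.06}[nm]
    P=plane("top",cs.reshape(-1,2),z)[:,:2].astype(np.float32)
    r=cv2.minAreaRect(P); print(nm,cv2.contourArea(cs),r)
print(a.shape)
E
```

```text
rack 2088.0 ((0.570360541343689, 0.11538366973400116), (0.09212593734264374, 0.19395774602890015), 15.78427791595459)
tray 2704.5 ((0.4882583022117615, -0.223493292927742), (0.12411259859800339, 0.1433144062757492), 79.61077880859375)
cass 264.5 ((0.8201380372047424, -0.038069695234298706), (0.07367182523012161, 0.028565825894474983), 63.8681755065918)
bottle 378.5 ((0.577519953250885, 0.47571295499801636), (0.07038193941116333, 0.05432210862636566), 56.99945831298828)
(288, 792, 3)
```

View pics/crop1.png

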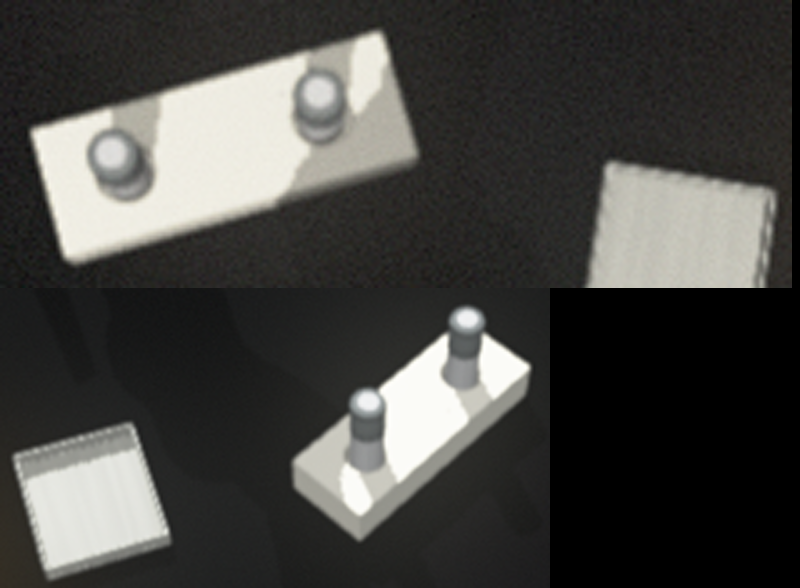

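The crop shows cap tops at crop pixels (320,92) and (113,156) in the top view, and (466,320) and (368,400) in the scene view. The rack is partly shadowed, so its threshold has to be lower.

```bash
python3 - <<'E'
from h import *
t=cv2.imread("pics/top0.png"); g=cv2.cvtColor(t,cv2.COLOR_BGR2GRAY)
for th in (110,140):
    m=np.zeros_like(g); m[222:300,225:350]=(g[222:300,225:350]>th)*255
    cs=max(cv2.findContours(m,cv2.RETR_EXTERNAL,cv2.CHAIN_APPROX_NONE)[0],key=cv2.contourArea)
    r=cv2.minAreaRect(plane("top",cs.reshape(-1,2),.045)[:,:2].astype(np.float32)); print("rack",r)
    c=np.array(r[0]); a=np.radians(r[2]); y=np.array([-np.sin(a),np.cos(a)]); print(c+.07*y,c-.07*y)
tp=[(225+320/3.6-.4,220+92/3.6-.4),(225+113/3.6-.4,220+156/3.6-.4)]
sp=[(180+368/2.5-.3,170+112/2.5-.3),(180+466/2.5-.3,170+32/2.5-.3)]
print(plane("top",tp,.127),plane("scene",sp,.127))
for i in range(2):
    o1,d1=ray("top",tp[i:i+1]);o2,d2=ray("scene",sp[i:i+1]);d1=d1[0];d2=d2[0]
    k=np.linalg.lstsq(np.c_[d1,-d2],o2-o1,rcond=None)[0]; print(o1+k[0]*d1,o2+k[1]*d2)
E
```

```text
rack ((0.5769703388214111, 0.08858057856559753), (0.09844158589839935, 0.25312069058418274), 15.812637329101562)
[0.55789587 0.15593163] [0.59604481 0.02122952]
rack ((0.5768454074859619, 0.08896827697753906), (0.09701195359230042, 0.2510572075843811), 15.809335708618164)
[0.55777482 0.15632043] [0.595916   0.02161612]
[[0.5992287  0.0223045  0.127     ]
 [0.55813661 0.15564571 0.127     ]] [[0.59701931 0.02622613 0.127     ]
 [0.56020762 0.15731516 0.127     ]]
[0.59853575 0.02226048 0.13073332] [0.59963585 0.02460888 0.1309652 ]
[0.55837192 0.15582742 0.12546068] [0.55941854 0.15792803 0.12586865]
```

```bash
cat > to.py <<'E'
import sys; from h import *
o=arm.get_obs(); p=np.array([float(v) for v in sys.argv[1:4]]); d=o['orientation'].T@(p-o['tcp_pos'])
print('delta tool',d.round(4),'n',np.linalg.norm(d).round(3),'tcp',o['tcp_pos'].round(4),'zaxis',o['orientation'][:,2].round(4))
E
python3 to.py .599 .0235 .22
echo '[[0.085,0.02,-0.015,0,0],[0.085,0.038,-0.029,0,0],[0.085,0.038,-0.029,0,0],[0.085,0.038,-0.029,0,0],[0.085,0.038,-0.029,0,0]]' > path.dat && python3 jog.py path.dat
echo '[[0.085,0.038,-0.029,0,0],[0.085,0.038,-0.029,0,0],[0.085,0.038,-0.029,0,0],[0.085,0.038,-0.029,0,0],[0.085,0.038,-0.029,0,0]]' > path.dat && python3 jog.py path.dat
echo '[[0.085,0.038,-0.029,0.01,0],[0.085,0.038,-0.029,0.01,0],[0.085,0.038,-0.029,0.01,0],[0.085,0.02,-0.015,0,0],[0.085,0,0,0,0]]' > path.dat && python3 jog.py path.dat
python3 to.py .599 .0235 .22
```

```text
time: 0.6
tcp_pos: [0.3361, -0.3992, 0.2557]
orientation: [[0.936, 0.353, -0.0], [0.353, -0.936, 0.001], [0.0, -0.001, -1.0]]
ft_force: [0.4, -0.7, 0.4]
opening: 0.0848
grasp_force: 0.0
time: 1.1
tcp_pos: [0.4625, -0.1964, 0.256]
orientation: [[0.935, 0.354, -0.0], [0.354, -0.935, 0.0], [-0.0, -0.0, -1.0]]
ft_force: [1.0, -0.7, 0.1]
opening: 0.0849
grasp_force: 0.0
time: 1.6
tcp_pos: [0.5522, -0.0524, 0.2254]
orientation: [[0.934, 0.358, -0.001], [0.358, -0.934, 0.001], [-0.0, -0.001, -1.0]]
ft_force: [0.1, 0.1, -0.0]
opening: 0.0853
grasp_force: 0.0
delta tool [ 0.0709 -0.0541  0.0054] n 0.089 tcp [ 0.5522 -0.0524  0.2254] zaxis [-8.0e-04  1.1e-03 -1.0e+00]
```

```bash
echo '[[0.085,0.036,-0.027,0,0],[0.085,0.035,-0.027,0.005,0],[0.085,0,0,0,0],[0.085,0,0,0.03,0],[0.085,0,0,0,0]]' > path.dat && python3 jog.py path.dat
python3 to.py .599 .0235 .11
```

```text
time: 2.1
tcp_pos: [0.5948, 0.0194, 0.1872]
orientation: [[0.935, 0.354, -0.009], [0.354, -0.935, -0.0], [-0.009, -0.003, -1.0]]
ft_force: [-0.1, -0.2, -0.5]
opening: 0.0851
grasp_force: 0.0
delta tool [ 0.0061 -0.0022  0.0772] n 0.077 tcp [0.5948 0.0194 0.1872] zaxis [-9.3e-03 -4.0e-04 -1.0e+00]
```

```bash
echo '[[0.085,0.006,-0.002,0.025,0],[0.085,0,0,0.025,0],[0.085,0,0,0.02,0],[0.085,0,0,0.005,0],[0.085,0,0,0,0]]' > path.dat && python3 jog.py path.dat; python3 to.py .599 .0235 .11
python3 - <<'E'
from h import *
t=viewer.read_camera("top"); s=viewer.read_camera("scene")
c=np.vstack([cv2.resize(x,None,fx=3,fy=3,interpolation=cv2.INTER_CUBIC) for x in(t[200:290,220:400],s[150:240,250:430])])
cv2.imwrite("pics/g1.png",c)
E
```

```text
time: 2.6
tcp_pos: [0.6025, 0.0232, 0.1159]
orientation: [[0.936, 0.353, -0.002], [0.353, -0.936, -0.0], [-0.002, -0.001, -1.0]]
ft_force: [0.5, 0.1, 1.1]
opening: 0.0851
grasp_force: 0.0
delta tool [-0.0032 -0.0015  0.0059] n 0.007 tcp [0.6025 0.0232 0.1159] zaxis [-2.3e-03 -1.0e-04 -1.0e+00]
```

View pics/g1.png

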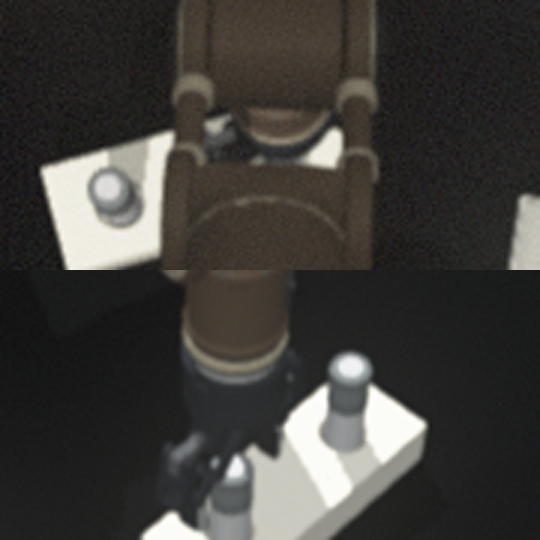

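The gripper straddles the nearer cap, seen at about (235,470) in the lower half of the crop, and the other sleeve stands untouched. I'll trim the position and close.

```bash
echo '[[0.085,-0.003,-0.001,0.004,0],[0.085,0,0,0,0],[0.03,0,0,0,0],[0.03,0,0,0,0],[0.03,0,0,0,0]]' > path.dat && python3 jog.py path.dat 40; echo '[[0.03,0,0,0,0],[0.03,0,0,0,0],[0.03,0,0,0,0],[0.03,0,0,0,0]]' > path.dat && python3 jog.py path.dat 40;python3 to.py .599 .0235 .11
```

```text
time: 3.2
tcp_pos: [0.6005, 0.0241, 0.1125]
orientation: [[0.935, 0.354, 0.0], [0.354, -0.935, -0.0], [0.0, 0.0, -1.0]]
ft_force: [0.2, 0.3, -0.2]
opening: 0.044
grasp_force: 0.0
time: 3.6
tcp_pos: [0.6004, 0.0242, 0.1125]
orientation: [[0.935, 0.354, 0.0], [0.354, -0.935, 0.0], [0.0, -0.0, -1.0]]
ft_force: [-1.2, 0.9, 2.2]
opening: 0.0331
grasp_force: 39.6
delta tool [-0.0016  0.0002  0.0025] n 0.003 tcp [0.6004 0.0242 0.1125] zaxis [ 2.e-04  3.e-04 -1.e+00]
```

```bash
echo '[[0.03,0,0,-0.005,0],[0.03,0,0,-0.02,0],[0.03,0,0,-0.02,0],[0.03,0,0,-0.02,0],[0.03,0,0,-0.01,0]]' > path.dat && python3 jog.py path.dat; echo '[[0.03,0,0,0,0],[0.03,0,0,0,0],[0.03,0,0,0,0],[0.03,0,0,0,0],[0.03,0,0,0,0]]' > path.dat && python3 jog.py path.dat
for i in 1 2 3 4; do echo '[[0.03,0,0,0,0],[0.03,0,0,0,0]]' > path.dat && python3 jog.py path.dat | grep -E 'ft_|tcp|open'; done
python3 - <<'E'
from h import *
t=viewer.read_camera("top"); s=viewer.read_camera("scene")
c=np.vstack([cv2.resize(x,None,fx=3,fy=3,interpolation=cv2.INTER_CUBIC) for x in(t[200:290,220:400],s[150:250,250:430])])
cv2.imwrite("pics/l1.png",c)
E
```

```text
time: 4.1
tcp_pos: [0.6012, 0.0238, 0.189]
orientation: [[0.935, 0.354, 0.003], [0.354, -0.935, -0.0], [0.002, 0.001, -1.0]]
ft_force: [-0.2, 0.2, -1.3]
opening: 0.0331
grasp_force: 39.8
time: 4.6
tcp_pos: [0.5998, 0.024, 0.1863]
orientation: [[0.935, 0.354, -0.002], [0.354, -0.935, 0.0], [-0.002, -0.001, -1.0]]
ft_force: [0.2, 0.0, -2.0]
opening: 0.0331
grasp_force: 39.8
tcp_pos: [0.6003, 0.024, 0.187]
ft_force: [0.2, -0.4, -1.1]
opening: 0.033
tcp_pos: [0.6004, 0.0241, 0.1873]
ft_force: [0.3, -0.1, -2.2]
opening: 0.0329
tcp_pos: [0.6004, 0.0241, 0.1874]
ft_force: [-0.6, 0.0, -1.1]
opening: 0.033
tcp_pos: [0.6003, 0.0241, 0.1873]
ft_force: [-0.2, 0.7, -2.0]
opening: 0.0336
```

View pics/l1.png

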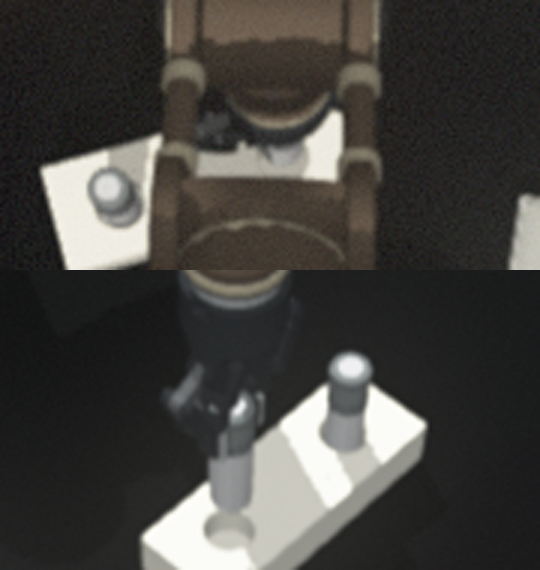

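The sleeve is lifted upright and clear of its pocket, whose mouth shows at about (230,530) in the crop. I'll average more readings.

```bash
cat > w.py <<'E'
from h import *
F=[];E=[]
for i in range(20): viewer.read_camera("top"); o=arm.get_obs(); F.append(o['ft_force'][2]);E.append(o['joint_efforts'][1:3])
print(np.mean(F),np.std(F)/4.5,np.mean(E,0),o['tcp_pos'],o['time'])
E
python3 w.py
```

```text
-1.3780654114942794 0.12208968666070247 [-41.40106004 -26.20899466] [0.60033149 0.02403038 0.18729092] 6.5
```

About 0.14 kg, so this is probably the lighter one. I'll put it back in its pocket.

```bash
echo '[[0.03,0,0,0.01,0],[0.03,0,0,0.02,0],[0.03,0,0,0.02,0],[0.03,0,0,0.014,0],[0.03,0,0,0.006,0]]' > path.dat && python3 jog.py path.dat; echo '[[0.03,0,0,0.004,0],[0.03,0,0,0,0],[0.03,0,0,0,0],[0.03,0,0,0,0]]' > path.dat && python3 jog.py path.dat; python3 to.py .6004 .0242 .1125
```

```text
time: 7.0
tcp_pos: [0.5987, 0.0241, 0.1148]
orientation: [[0.935, 0.354, -0.004], [0.354, -0.935, 0.0], [-0.004, -0.002, -1.0]]
ft_force: [-0.3, 0.2, -2.2]
opening: 0.0326
grasp_force: 39.8
time: 7.4
tcp_pos: [0.601, 0.024, 0.1141]
orientation: [[0.935, 0.354, 0.002], [0.354, -0.935, -0.0], [0.001, 0.001, -1.0]]
ft_force: [-0.5, -0.2, -1.8]
opening: 0.0328
grasp_force: 39.9
delta tool [-0.0005 -0.0004  0.0016] n 0.002 tcp [0.601  0.024  0.1141] zaxis [ 1.6e-03 -1.0e-04 -1.0e+00]
```

```bash
echo '[[0.03,0,0,0.0015,0],[0.03,0,0,0,0],[0.03,0,0,0,0]]' > path.dat && python3 jog.py path.dat; echo '[[0.05,0,0,0,0],[0.085,0,0,0,0],[0.085,0,0,0,0],[0.085,0,0,0,0],[0.085,0,0,0,0]]' > path.dat && python3 jog.py path.dat;  echo '[[0.085,0,0,-0.01,0],[0.085,0,0,-0.03,0],[0.085,0,0,-0.04,0],[0.085,0,0,-0.02,0],[0.085,0,0,0,0]]' > path.dat && python3 jog.py path.dat; python3 to.py .559 .1568 .21
```

```text
time: 7.7
tcp_pos: [0.601, 0.024, 0.1125]
orientation: [[0.935, 0.354, 0.002], [0.354, -0.935, -0.0], [0.001, 0.001, -1.0]]
ft_force: [0.8, -0.3, 1.5]
opening: 0.0332
grasp_force: 39.9
time: 8.2
tcp_pos: [0.6002, 0.024, 0.1117]
orientation: [[0.935, 0.354, -0.0], [0.354, -0.935, 0.0], [-0.0, -0.0, -1.0]]
ft_force: [0.7, 0.8, -0.5]
opening: 0.0848
grasp_force: 0.0
time: 8.7
tcp_pos: [0.6036, 0.0239, 0.2172]
orientation: [[0.935, 0.354, 0.01], [0.354, -0.935, -0.0], [0.009, 0.004, -1.0]]
ft_force: [-1.3, 0.2, -0.0]
opening: 0.0849
grasp_force: 0.0
delta tool [ 0.0053 -0.1401  0.0067] n 0.14 tcp [0.6036 0.0239 0.2172] zaxis [ 9.8e-03 -3.0e-04 -1.0e+00]
```

```bash
echo '[[0.085,0.005,-0.035,0,0],[0.085,0,-0.045,0,0],[0.085,0,-0.04,0,0],[0.085,0,-0.02,0,0],[0.085,0,0,0,0]]' > path.dat && python3 jog.py path.dat; echo '[[0.085,0,0,0,0],[0.085,0,0,0,0]]' > path.dat && python3 jog.py path.dat; python3 to.py .5592 .1568 .112
```

```text
time: 9.2
tcp_pos: [0.5534, 0.1591, 0.2106]
orientation: [[0.934, 0.357, -0.003], [0.357, -0.934, 0.0], [-0.002, -0.001, -1.0]]
ft_force: [-0.2, -0.1, 0.5]
opening: 0.0849
grasp_force: 0.0
time: 9.4
tcp_pos: [0.5555, 0.1559, 0.2113]
orientation: [[0.936, 0.353, -0.001], [0.353, -0.936, -0.001], [-0.001, 0.0, -1.0]]
ft_force: [1.0, 0.3, 0.2]
opening: 0.0849
grasp_force: 0.0
delta tool [0.0038 0.0004 0.0993] n 0.099 tcp [0.5555 0.1559 0.2113] zaxis [-6.e-04 -6.e-04 -1.e+00]
```

```bash
python3 w.py;  python3 - <<'E'
from h import *
t=viewer.read_camera("top"); s=viewer.read_camera("scene")
c=np.vstack([cv2.resize(x,None,fx=3,fy=3,interpolation=cv2.INTER_CUBIC) for x in(t[200:290,220:400],s[150:250,250:430])])
cv2.imwrite("pics/m1.png",c)
E
```

```text
0.09573191006250896 0.10636165255596193 [-37.97812968 -26.10855997] [0.55542447 0.15679894 0.21178793] 10.4
```

View pics/m1.png

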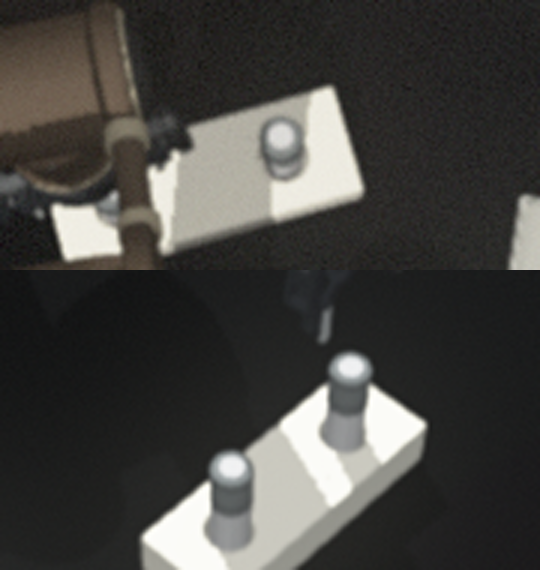

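The first sleeve stands upright in its pocket (cap at about (232,468) in the lower crop), and the empty gripper is above the second (cap at about (350,368)). The empty reading is about 0.1 N, so the sensor zero is good.

```bash
echo '[[0.085,0.004,0,0.01,0],[0.085,0,0,0.03,0],[0.085,0,0,0.03,0],[0.085,0,0,0.02,0],[0.085,0,0,0.009,0]]' > path.dat && python3 jog.py path.dat; echo '[[0.085,0,0,0,0],[0.085,0,0,0,0],[0.085,0,0,0,0]]' > path.dat && python3 jog.py path.dat;python3 to.py .5592 .1568 .112
```

```text
time: 11.0
tcp_pos: [0.5572, 0.1578, 0.1095]
orientation: [[0.935, 0.354, -0.005], [0.354, -0.935, -0.001], [-0.005, -0.001, -1.0]]
ft_force: [-0.4, -0.3, -1.1]
opening: 0.0848
grasp_force: 0.0
time: 11.3
tcp_pos: [0.5605, 0.1584, 0.1142]
orientation: [[0.935, 0.354, 0.003], [0.354, -0.935, 0.001], [0.003, 0.0, -1.0]]
ft_force: [0.7, 0.4, 0.3]
opening: 0.0855
grasp_force: 0.0
delta tool [-0.0018  0.001   0.0022] n 0.003 tcp [0.5605 0.1584 0.1142] zaxis [ 2.9e-03  6.0e-04 -1.0e+00]
```

```bash
echo '[[0.03,0,0.001,0.001,0],[0.03,0,0,0,0],[0.03,0,0,0,0],[0.03,0,0,0,0],[0.03,0,0,0,0]]' > path.dat && python3 jog.py path.dat 60; echo '[[0.03,0,0,0,0],[0.03,0,0,0,0],[0.03,0,0,0,0]]' > path.dat && python3 jog.py path.dat
echo '[[0.03,0,0,-0.005,0],[0.03,0,0,-0.02,0],[0.03,0,0,-0.02,0],[0.03,0,0,-0.02,0],[0.03,0,0,-0.01,0]]' > path.dat && python3 jog.py path.dat; echo '[[0.03,0,0,0,0],[0.03,0,0,0,0],[0.03,0,0,0,0],[0.03,0,0,0,0],[0.03,0,0,0,0]]' > path.dat && python3 jog.py path.dat; python3 w.py
```

```text
time: 11.8
tcp_pos: [0.5597, 0.1575, 0.1124]
orientation: [[0.935, 0.354, 0.0], [0.354, -0.935, 0.0], [0.001, -0.0, -1.0]]
ft_force: [-0.8, 1.2, 2.8]
opening: 0.0327
grasp_force: 59.3
time: 12.1
tcp_pos: [0.5598, 0.1575, 0.1123]
orientation: [[0.935, 0.354, 0.0], [0.354, -0.935, 0.0], [0.001, -0.0, -1.0]]
ft_force: [-1.7, 0.3, 5.9]
opening: 0.0327
grasp_force: 59.3
time: 12.6
tcp_pos: [0.5597, 0.157, 0.1874]
orientation: [[0.935, 0.354, 0.001], [0.354, -0.935, -0.0], [0.001, 0.001, -1.0]]
ft_force: [0.9, -0.5, -2.8]
opening: 0.0328
grasp_force: 59.9
time: 13.1
tcp_pos: [0.559, 0.1571, 0.1858]
orientation: [[0.935, 0.354, -0.002], [0.354, -0.935, -0.0], [-0.002, -0.0, -1.0]]
ft_force: [-0.5, 0.2, -3.3]
opening: 0.0326
grasp_force: 59.9
-3.5546286032364023 0.08410224955070124 [-40.92523527 -26.93970644] [0.55952458 0.15720851 0.18676388] 14.1
```

This one is about 0.36 kg against 0.145 kg, so it is the heavier one. I'll raise it and carry it to the tray.

```bash
echo '[[0.03,0,0,-0.01,0],[0.03,0,0,-0.02,0],[0.03,0,0,-0.02,0],[0.03,0,0,-0.01,0],[0.03,0,0,0,0]]' > path.dat && python3 jog.py path.dat; python3 to.py .4885 -.2235 .245
```

```text
time: 14.6
tcp_pos: [0.5611, 0.1575, 0.2495]
orientation: [[0.935, 0.354, 0.005], [0.354, -0.935, 0.001], [0.005, 0.001, -1.0]]
ft_force: [0.4, 0.7, -3.5]
opening: 0.0328
grasp_force: 59.9
delta tool [-0.2028  0.3307  0.0037] n 0.388 tcp [0.5611 0.1575 0.2495] zaxis [ 0.0051  0.001  -1.    ]
```

```bash
echo '[[0.03,-0.008,0.013,0,0],[0.03,-0.015,0.025,0,0],[0.03,-0.018,0.03,0,0],[0.03,-0.018,0.03,0,0],[0.03,-0.018,0.03,0,0]]' > path.dat && python3 jog.py path.dat; echo '[[0.03,-0.018,0.03,0,0],[0.03,-0.018,0.03,0,0],[0.03,-0.018,0.03,0,0],[0.03,-0.018,0.03,0,0],[0.03,-0.018,0.03,0,0]]' > path.dat && python3 jog.py path.dat; echo '[[0.03,-0.018,0.03,0,0],[0.03,-0.012,0.02,0,0],[0.03,-0.006,0.01,0,0],[0.03,0,0,0,0],[0.03,0,0,0,0]]' > path.dat && python3 jog.py path.dat; python3 to.py .4885 -.2235 .2
```

```text
time: 15.1
tcp_pos: [0.5309, 0.0083, 0.2451]
orientation: [[0.935, 0.354, -0.003], [0.354, -0.935, -0.001], [-0.003, -0.001, -1.0]]
ft_force: [0.4, -0.6, -4.1]
opening: 0.0326
grasp_force: 60.2
time: 15.6
tcp_pos: [0.4996, -0.1636, 0.2452]
orientation: [[0.935, 0.354, -0.003], [0.354, -0.935, 0.001], [-0.003, -0.002, -1.0]]
ft_force: [0.7, 0.8, -2.7]
opening: 0.0328
grasp_force: 60.2
time: 16.1
tcp_pos: [0.4887, -0.23, 0.246]
orientation: [[0.935, 0.354, -0.001], [0.354, -0.935, 0.002], [-0.001, -0.002, -1.0]]
ft_force: [0.1, -0.4, -3.8]
opening: 0.0328
grasp_force: 60.4
delta tool [ 0.0021 -0.0061  0.046 ] n 0.046 tcp [ 0.4887 -0.23    0.246 ] zaxis [-0.0013  0.0017 -1.    ]
```

```bash
echo '[[0.03,0.002,-0.006,0.01,0],[0.03,0,0,0.018,0],[0.03,0,0,0.013,0],[0.03,0,0,0.005,0],[0.03,0,0,0,0]]' > path.dat && python3 jog.py path.dat; echo '[[0.03,0,0,0,0],[0.03,0,0,0,0],[0.03,0,0,0,0],[0.03,0,0,0,0],[0.03,0,0,0,0]]' > path.dat && python3 jog.py path.dat; python3 to.py .4885 -.2235 .2
python3 - <<'E'
from h import *
t=viewer.read_camera("top"); s=viewer.read_camera("scene")
print(px("scene",[[.4885,-.2235,.103],[.4885,-.2235,.215]]))
c=np.vstack([cv2.resize(t[100:340,90:590],None,fx=1.2,fy=1.2),cv2.resize(s[150:280,150:400],None,fx=2.4,fy=2.4,interpolation=cv2.INTER_CUBIC)[:300]])
cv2.imwrite("pics/end.png",c)
E
```

```text
time: 16.6
tcp_pos: [0.4884, -0.2232, 0.1993]
orientation: [[0.935, 0.355, -0.003], [0.355, -0.935, 0.002], [-0.002, -0.002, -1.0]]
ft_force: [-1.4, 0.8, -2.9]
opening: 0.0325
grasp_force: 60.4
time: 17.1
tcp_pos: [0.4892, -0.2246, 0.2011]
orientation: [[0.935, 0.354, 0.001], [0.354, -0.935, -0.0], [0.0, 0.0, -1.0]]
ft_force: [-0.4, -0.4, -3.5]
opening: 0.033
grasp_force: 60.4
delta tool [-0.0003 -0.0013  0.0011] n 0.002 tcp [ 0.4892 -0.2246  0.2011] zaxis [ 5.e-04 -3.e-04 -1.e+00]
[[209.13817064 231.20934076]
 [200.40880748 200.19629671]]
```

View pics/end.png

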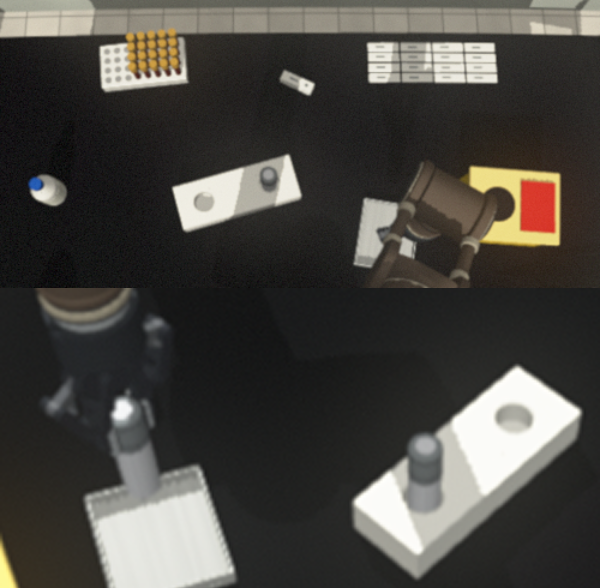

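The heavier sleeve hangs upright over the tray: its bottom is at about (143,490) and its top at about (124,405) in the lower crop, against predicted positions of (142,482) and (121,408). The lighter one stands in its own pocket, and the bystanders have not moved.

```bash
echo '[[0.03,0,0,0,0],[0.03,0,0,0,0],[0.03,0,0,0,0]]' > path.dat && python3 jog.py path.dat && python3 -c "
from station import arm, viewer, finish_job; print(finish_job())"
```

```text
time: 17.5
tcp_pos: [0.489, -0.2244, 0.2008]
orientation: [[0.935, 0.354, -0.0], [0.354, -0.935, 0.0], [-0.0, -0.0, -1.0]]
ft_force: [-0.7, -0.4, -3.5]
opening: 0.0331
grasp_force: 60.4
the job is handed in; nothing more can be done
None
```

The job is handed in: the heavier sleeve (about 0.36 kg, against 0.145 kg) is held still and upright about 10 cm above the middle of the tray, and the lighter one is back upright in its own pocket.

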